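# Turn the parts carousel until the stud is at the pointer

## Task

Push the parts carousel round by its rim or by the upright finger posts on it until the cup with the bright shouldered stud (the tall slim part with a round foot and head) stands squarely at the fixed pointer in front, then leave it at rest there. Do not touch or lift any of the parts standing in its cups, keep them all upright in their cups, and do not disturb the things lying on the worktop around it.

Things in the scene. Friction and masses are not known exactly. Their poses are not given: they have to be found in the camera images.
- foot: Dark steel foot of the parts carousel, fixed to the worktop: round, 200 mm across, 19 mm high, mostly hidden under the turntable; origin at the centre of its underside, on the turntable's axis. Its own -x axis points from the axis to the pointer, roughly toward the robot.
- pointer_tip (a point): Tip of the fixed bright steel pointer on the foot, which stands just outside the turntable's rim, 147 to 188 mm from the axis, and aims at the centre; 22 mm wide, its top 28 mm above the worktop. The tip is 147 mm from the axis, 28 mm above the worktop.
- turntable_top (a point): Centre of the turntable's top face, 31 mm above the worktop: a plain grey painted disc 280 mm across and 12 mm thick. Four dark cups (inside 46 mm across, walls 3 mm thick and 6 mm high) stand on it a quarter turn apart, their centres 78 mm from the axis; a dark hub nut in the middle is 16 mm high.
- carousel (a joint): Turn of the turntable about its upright axis, in rad, 0 at the start, growing counter-clockwise seen from above; it turns either way through nearly two turns, with a light drag (about 1 N at the posts), and stays where it is left.
- post_0 (a point): Centre of the flat top of one of the four upright steel finger posts on the turntable's rim (12 mm across, 34 mm tall above the disc, with a collar 19 mm across and 4 mm high at the foot; 122 mm from the axis; top 65 mm above the worktop), midway between two cups; post_0 to post_3 follow one another counter-clockwise a quarter turn apart.
- post_1 (a point): Centre of the flat top of one of the four upright steel finger posts on the turntable's rim (12 mm across, 34 mm tall above the disc, with a collar 19 mm across and 4 mm high at the foot; 122 mm from the axis; top 65 mm above the worktop), midway between two cups.
- post_2 (a point): Centre of the flat top of one of the four upright steel finger posts on the turntable's rim (12 mm across, 34 mm tall above the disc, with a collar 19 mm across and 4 mm high at the foot; 122 mm from the axis; top 65 mm above the worktop), midway between two cups.
- post_3 (a point): Centre of the flat top of one of the four upright steel finger posts on the turntable's rim (12 mm across, 34 mm tall above the disc, with a collar 19 mm across and 4 mm high at the foot; 122 mm from the axis; top 65 mm above the worktop), midway between two cups.
- stud: Bright shouldered steel stud, 42 mm tall: a round foot 22 mm across, a slimmer neck, and a round head 14 mm across. It stands loose in one of the four cups; its origin is the centre of its underside, 32 mm above the worktop, z up.
- puck: Black pot magnet with a knob on top, 43 mm across, 37 mm tall. It stands loose in one of the four cups; its origin is the centre of its underside, 32 mm above the worktop, z up.
- hex_nut: Bright hexagon nut, 21 mm across, 10 mm tall. It stands loose in one of the four cups; its origin is the centre of its underside, 32 mm above the worktop, z up.
- ring_mesh: Dark steel setting ring, 40 mm across, 12 mm tall. It stands loose in one of the four cups; its origin is the centre of its underside, 32 mm above the worktop, z up.
- tape_roll: Roll of tan tape lying flat on the worktop, 48 mm across, 18 mm tall; origin at the centre of its underside. A bystander.
- setting_ring_l: Large dark setting ring lying flat on the worktop, 72 mm across, 18 mm tall; origin at the centre of its underside. A bystander.
- bolt: Bright hexagon bolt standing on its head on the worktop, 20 mm across, 41 mm tall; origin at the centre of its underside. A bystander.

How it is judged:
At the end, for the whole second after the job is handed in: The stud's centre is within 10 mm sideways of the line from the turntable's axis to the pointer, on the pointer's side, and the turntable is at rest; all four parts stand upright in their cups, and the tape roll, large ring and bolt are within 10 mm of where they were (y of stud in the frame of foot between -0.01 and 0.01 m and x of stud in the frame of foot between -0.101 and -0.055 m and velocity of joint carousel between -0.03 and 0.03 rad/s and height (world z) of stud between 0.028 and 0.036 m and angle between each of stud, puck, hex_nut, ring_mesh's own z axis and vertical below 0.15 rad and height (world z) of puck between 0.028 and 0.036 m and height (world z) of hex_nut between 0.028 and 0.036 m and height (world z) of ring_mesh between 0.028 and 0.036 m and distance of each of tape_roll, setting_ring_l, bolt from where it was at the start of the episode below 0.01 m); the robot touches nothing.
It fails at once if a part is lifted or knocked out of its cup (height (world z) of any of stud, puck, hex_nut, ring_mesh above 0.042 m or height (world z) of any of stud, puck, hex_nut, ring_mesh below 0.022 m).
It fails at once if a part in a cup is tipped over (angle between any of stud, puck, hex_nut, ring_mesh's own z axis and vertical above 0.5 rad).
It fails at once if the robot pushes on a part in a cup (contact force between any of the arm, the fingers and stud above 0.5 N or contact force between any of the arm, the fingers and puck above 0.5 N or contact force between any of the arm, the fingers and hex_nut above 0.5 N or contact force between any of the arm, the fingers and ring_mesh above 0.5 N).
It fails at once if a thing on the worktop (tape roll, large ring, bolt) is moved by more than 10 mm (distance of any of tape_roll, setting_ring_l, bolt from where it was at the start of the episode above 0.01 m).
It also fails if it takes over 54 s, if anything falls off the work surface, if the arm or the gripper's body presses on something with over 40 N, if the wrist force passes 120 N, or if a joint passes its speed limit or range.

## Robot

A 6-joint arm with a two-finger parallel gripper is mounted at the origin on a cart in front of the work surface, level with it; the furniture and walls round the work are solid. World frame = base frame: x ahead of the robot, y to its left, z up, the work surface at z = 0. Lengths are in m, angles in rad, forces in N, time in s.
With the tool pointing down it reaches from about 0.25 to 0.8 m from the base axis. Payload 3.9 kg.
Tool frame: the origin (TCP) lies at the very end of the fingers, on their centre line; the grasp point (between the pads) lies 19 mm behind it; z points along the fingers, y is the line along which they close (so a half turn about z gives the same grasp; the last joint's range is limited). The gripper opens to 85 mm and grips with 20 to 120 N. Pads are 22 mm wide; open, the fingers measure 114 mm over their backs; the gripper's body (76 mm by 85 mm) begins 54 mm behind the grasp point. The pads swing forward as they close: fully open they stand 13 mm farther back than shut.
Start: joints at [1.104, 0.26, -0.138, 1.173, 0, 1.571], TCP at [0.236, 0.469, 0.231] pointing down, gripper open.
Joint ranges: [-2.78, 2.78], [-0.83, 1.72], [-1.28, 1.37], [-1.9, 2.12], [-1.57, 1.48], [-3.14, 3.14]. Speed limits (rad/s): [2.57, 2.57, 3.14, 3.14, 3.14, 3.14].

## Interface

Orientations are given as a rotation vector (axis times angle).
In Python, from workcell import * gives the robot as it stands.
- The arm moves only by the shell command python3 -m creep 'ROWS' [OPENING]. ROWS is JSON, a list of rows, each an object with "delta_pos": the shift along the tool's x, y, z in mm, a list of three; "yaw": the turn about the tool's z in degrees. A call has 1 to 5 rows; each row is the pose to reach, as a shift and turn from the pose commanded when the call began, along the tool's axes at that moment; what a row does not reach only later rows make up. A row lasts 1/12 s, in which the tool goes at most 41.7 mm and 7.16 degrees, less where a joint would pass 70% of its speed; a pose out of reach is approached as far as the arm can. A call with a gripper value outside its range is refused whole. OPENING is the opening, from -1 (shut) to 1 (fully open), set as the call begins (- or left out, the last holds). The fingers move at their own pace and stop on an object; the grip force is fixed at half the most. Time passes only in rows, so rows that repeat a pose let the fingers close. It gives the time, the measured TCP pose, the force, the opening and the grip force at its end, in the units of the state.
- state(): the state, without advancing time (a new reading comes with each control period).
- snapshot(name): name is "scene" or "top" or "wrist"; returns (picture, depth): 420x560x3 uint8, red, green, blue; 420x560 float32, m along the optical axis (not along the pixel's ray), 0 where there is no reading.
- camera_model(name): a dict with "vertical_fov" (degrees; the focal length in pixels is half the picture's height over the tangent of half this angle, whatever the lens; pixels are square), "cx", "cy" (the principal point, pixels), "cam_to_world" (4x4, takes a point from camera to world coordinates). Camera axes: x right, y down, z forward; pixel columns grow to the right and rows downward; lengths in m; the calibration is good to about 2 mm. The wrist camera is an equidistant fisheye: a pixel r from the principal point sees the ray r / f radians off the axis. A picture is of the moment at which its call begins: read the wrist's pose just before it. camera_model takes no time and is no camera call; for the wrist camera it gives the pose at the moment of the call.
- hand_in(): hands the job in; it is judged then, once.
The state is a dict: "time": time; "q": joint angles; "qd": joint speeds; "joint_torque": joint torques, N m; "eef_pos": TCP position; "tcp_rot": TCP orientation; "force": force on the tool from outside, world axes, zero at the start; "moment": the same for the moment, N m; "opening": opening from 0.0 (shut) to 1.0 (fully open); "grip_force": force on a finger pad.
Only numpy, scipy, OpenCV 4.12 (cv2) and the standard library are available. Lean on these libraries where they do the work, as an engineer would, in place of code of your own. Each camera call takes 0.05 s, during which the arm holds its last target. There are 200 camera calls.

## Working session

There is one attempt and no reset: what is moved stays moved. The work goes in short steps, Python scripts to look and compute and a shell command to move; the robot and the scene stay as the last step left them, time stands still between calls to the robot, and variables do not carry over. Pictures are saved under pics/ and viewed, at most 10 in all, crops included, and the job is handed in when it is done.

```bash
mkdir -p pics; python3 - <<'E'
from workcell import *
import cv2,numpy as np
for n in("top","scene"):
    p,d=snapshot(n); cv2.imwrite(f"pics/{n}0.png",p[:,:,::-1]); np.save(n+"0.npy",d)
    print(camera_model(n))
s=state();print(s)
E
```

```text
{'vertical_fov': 55.89139414637552, 'cx': 274.90664680387556, 'cy': 213.60669816547036, 'cam_to_world': array([[-0.02175699, -0.99261164,  0.11936816,  0.46328986],
       [-0.9997047 ,  0.02030747, -0.01334633,  0.13348159],
       [ 0.01082365, -0.11962329, -0.99276035,  0.97253765],
       [ 0.        ,  0.        ,  0.        ,  1.        ]])}
{'vertical_fov': 57.394139392380524, 'cx': 284.96538565469615, 'cy': 213.8563644843725, 'cam_to_world': array([[-0.89086893, -0.19297345,  0.41123448,  0.14842024],
       [-0.45363078,  0.33027492, -0.82773039,  0.99258452],
       [ 0.02390955, -0.9239479 , -0.38177036,  0.47542944],
       [ 0.        ,  0.        ,  0.        ,  1.        ]])}
{'time': 0.1, 'q': array([ 1.10397900e+00,  2.60601294e-01, -1.39262800e-01,  1.17270143e+00,
       -4.66885034e-06,  1.57080556e+00]), 'qd': array([-0.00236115,  0.00032397,  0.00425069,  0.00145408,  0.00065402,
        0.00064749]), 'joint_torque': array([-4.46870172e-04, -4.06508482e+01,  2.54527259e+01,  1.00851146e-02,
       -5.13113946e-05,  3.85741316e-06]), 'eef_pos': array([0.23599443, 0.46826891, 0.23054847]), 'tcp_rot': array([-7.26555192e-01, -3.05600593e+00,  2.70504162e-03]), 'force': array([-0.5049075 , -0.1680277 ,  0.14460138]), 'moment': array([ 0.02086776,  0.0084519 , -0.03624156]), 'grip_force': 0.0, 'opening': 1.0024940704741765}
```

View pics/top0.png

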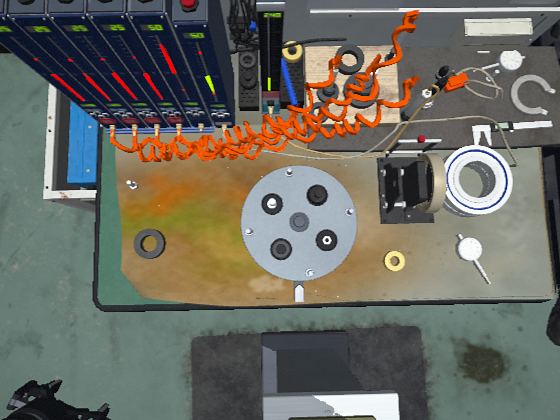

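View pics/scene0.png

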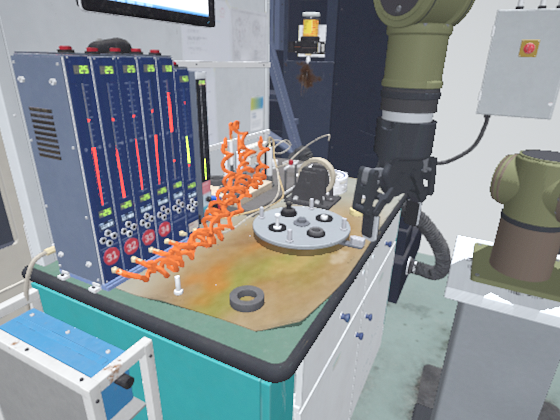

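```bash
cat > h.py <<'E'
import numpy as np
from workcell import *
def proj(n,u,v,z):
    "pixel -> world on plane height z"
    c=camera_model(n);f=210/np.tan(np.radians(c['vertical_fov'])/2);T=np.array(c['cam_to_world'])
    r=T[:3,:3]@np.array([(u-c['cx'])/f,(v-c['cy'])/f,1]);return T[:3,3]+r*(z-T[2,3])/r[2]
def pix(n,P):
    c=camera_model(n);f=210/np.tan(np.radians(c['vertical_fov'])/2);T=np.array(c['cam_to_world'])
    q=T[:3,:3].T@(np.array(P)-T[:3,3]);return c['cx']+f*q[0]/q[2],c['cy']+f*q[1]/q[2]
E
python3 - <<'E'
from h import *
import cv2
a=cv2.imread('pics/top0.png');
c=cv2.resize(a[150:310,220:420],None,fx=4,fy=3.75*4/3.75*1.0*0.9375,interpolation=2);cv2.imwrite('pics/c.png',c)
for k,(u,v,z) in dict(hub=(299,221,.047),cupA=(271,203,.035),cupB=(317,194,.035),cupC=(327,240,.035),cupD=(281,248,.035),p1=(289,172,.065),p2=(349,211,.065),p3=(310,273,.065),p4=(249,232,.065),tip=(299,281,.028),tape=(395,261,.018),ring=(149,243,.018),bolt=(131,184,.041)).items(): print(k,proj('top',u,v,z).round(3))
E
```

```text
hub [0.556 0.065 0.047]
cupA [0.602 0.13  0.035]
cupB [0.621 0.019 0.035]
cupC [ 0.511 -0.001  0.035]
cupD [0.494 0.108 0.035]
p1 [0.67  0.086 0.065]
p2 [ 0.575 -0.05   0.065]
p3 [0.435 0.045 0.065]
p4 [0.531 0.182 0.065]
tip [0.416 0.067 0.028]
tape [ 0.458 -0.165  0.018]
ring [0.513 0.424 0.018]
bolt [0.653 0.462 0.041]
```

View pics/c.png

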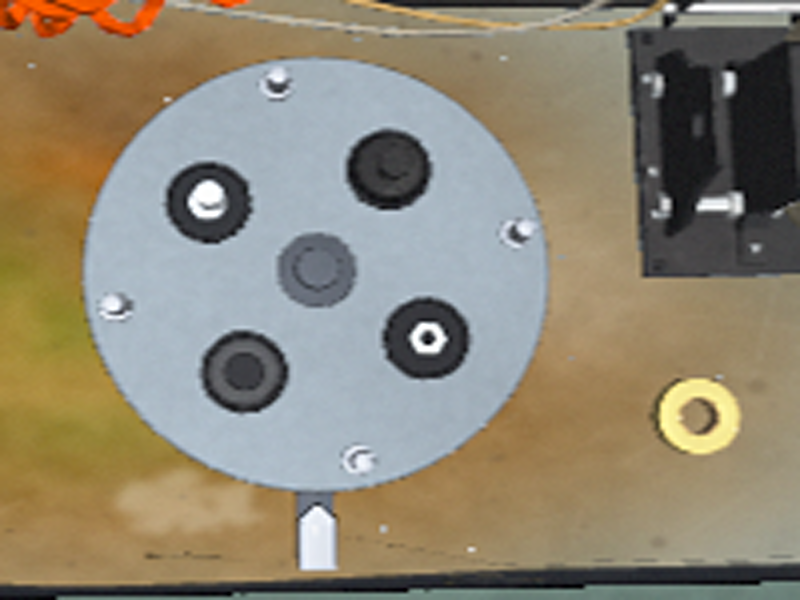

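```bash
python3 - <<'E'
from h import *
from scipy.optimize import least_squares
o=[((271,203,.033),.078,45),((317,194,.033),.078,-45),((327,240,.033),.078,225),((281,248,.033),.078,135),((289,171.5,.065),.122,0),((349,210.5,.065),.122,270),((310,272.5,.065),.122,180),((249,231.5,.065),.122,90)]
P=np.array([proj('top',*a[0])[:2] for a in o]);r=np.array([a[1] for a in o]);t=np.radians([a[2] for a in o])
f=lambda p:(np.c_[p[0]+r*np.cos(t+p[2]),p[1]+r*np.sin(t+p[2])]-P).ravel()
s=least_squares(f,[.556,.065,.2]);c=s.x;print(c[:2],np.degrees(c[2]),abs(s.fun).max())
tip=proj('top',299,281,.028)[:2];print('tip rel',tip-c[:2],np.hypot(*(tip-c[:2])),np.degrees(np.arctan2(*(tip-c[:2])[::-1])))
for v in(-2,):
  e=proj('top',299,298,.028)[:2];print('ptr end ang',np.degrees(np.arctan2(*(e-c[:2])[::-1])))
post=c[:2]+.122*np.array([-np.sin(c[2]),np.cos(c[2])]);print('post',post)
st=proj('top',220+208/4,150+195/3.75,.070)[:2];print('studhead',st-c[:2],np.degrees(np.arctan2(*(st-c[:2])[::-1])),np.hypot(*(st-c[:2])))
from scipy.spatial.transform import Rotation as R
S=state();d=R.from_rotvec(S['tcp_rot']).inv().apply(np.r_[post,.14]-S['eef_pos'])*1000;print(d, R.from_rotvec(S['tcp_rot']).as_matrix().round(3))
E
```

```text
[0.55548702 0.06458936] 10.26491008129029 0.004990119419272576
tip rel [-0.13972384  0.00290321] 0.13975399652151188 178.809668974161
ptr end ang 178.7055665734761
post [0.53374667 0.18463668]
studhead [0.04339499 0.06287011] 55.38530288931696 0.07639224493177997
[-393.54263274 -119.11870154   90.76119992] [[-0.893  0.45  -0.001]
 [ 0.45   0.893 -0.002]
 [-0.    -0.002 -1.   ]]
```

```bash
python3 -m creep '[{"delta_pos":[-30,-9,0],"yaw":0},{"delta_pos":[-65,-20,0],"yaw":0},{"delta_pos":[-100,-30,0],"yaw":0},{"delta_pos":[-135,-41,0],"yaw":0},{"delta_pos":[-170,-51,0],"yaw":0}]' 0 && python3 -m creep '[{"delta_pos":[-35,-11,0],"yaw":0},{"delta_pos":[-70,-21,0],"yaw":0},{"delta_pos":[-105,-32,0],"yaw":0},{"delta_pos":[-140,-42,0],"yaw":0},{"delta_pos":[-170,-51,0],"yaw":0}]' && python3 -m creep '[{"delta_pos":[-20,-6,0],"yaw":6},{"delta_pos":[-35,-11,10],"yaw":13},{"delta_pos":[-50,-15,25],"yaw":20},{"delta_pos":[-53,-17,45],"yaw":26},{"delta_pos":[-53,-17,60],"yaw":33}]' && python3 -m creep '[{"delta_pos":[0,0,10],"yaw":7},{"delta_pos":[0,0,20],"yaw":14},{"delta_pos":[0,0,30],"yaw":20},{"delta_pos":[0,0,30],"yaw":20},{"delta_pos":[0,0,30],"yaw":20}]'
python3 - <<'E'
from h import *
import cv2
S=state();print(S['eef_pos'],S['tcp_rot'],S['q'])
p,d=snapshot('wrist');cv2.imwrite('pics/w1.png',p[:,:,::-1])
p,d=snapshot('scene');cv2.imwrite('pics/s1.png',cv2.resize(p[150:300,200:400,::-1],None,fx=4,fy=4))
E
```

```text
time: 0.52
eef_pos: [0.3656, 0.3453, 0.2309]
tcp_rot: [-0.725, -3.056, 0.001]
force: [0.4, 0.1, -0.1]
opening: 0.496
grip_force: 0.0
time: 0.93
eef_pos: [0.4952, 0.2227, 0.2309]
tcp_rot: [-0.728, -3.056, 0.001]
force: [0.6, 0.3, 0.4]
opening: 0.498
grip_force: 0.0
time: 1.35
eef_pos: [0.5341, 0.1843, 0.1696]
tcp_rot: [-1.575, -2.718, 0.002]
force: [0.1, 0.3, -0.9]
opening: 0.5
grip_force: 0.0
time: 1.77
eef_pos: [0.5328, 0.1854, 0.1405]
tcp_rot: [-2.01, -2.413, 0.003]
force: [-0.1, -0.7, -0.3]
opening: 0.502
grip_force: 0.0
[0.53281587 0.18538129 0.14048552] [-2.00999436 -2.41281509  0.00326056] [ 3.34827639e-01  3.79944612e-01 -2.06778920e-01  9.86495517e-01
 -6.09474081e-07  1.72396911e+00]
```

View pics/w1.png

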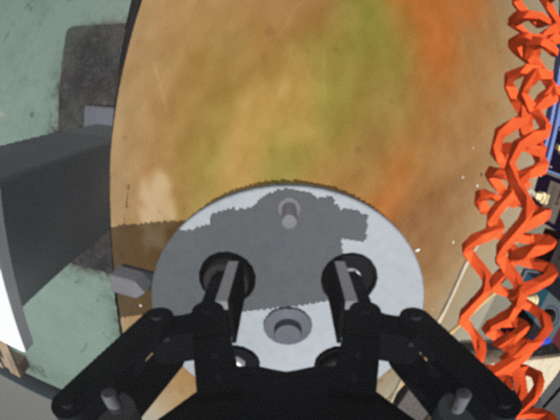

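View pics/s1.png

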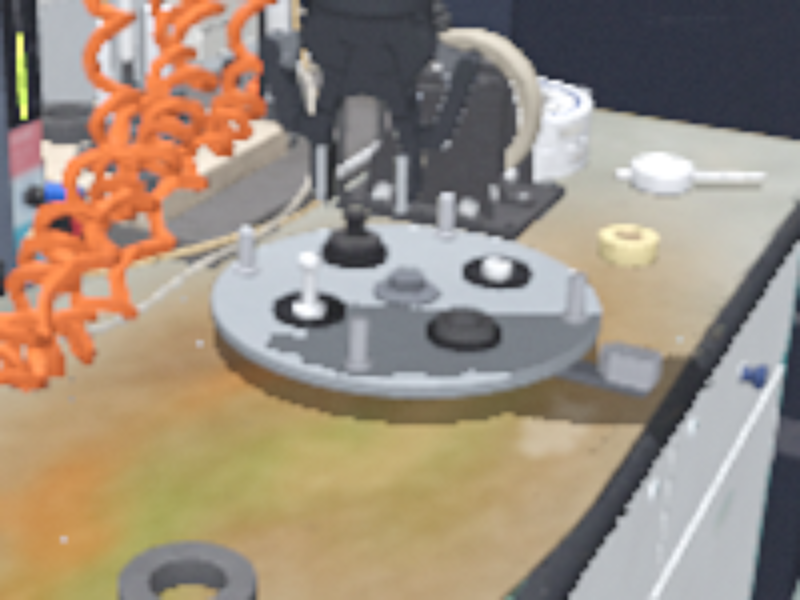

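```bash
cat >> h.py <<'E'
def wproj(u,v,z):
    c=camera_model('wrist');f=210/np.tan(np.radians(c['vertical_fov'])/2);T=np.array(c['cam_to_world'])
    d=np.array([u-c['cx'],v-c['cy']]);r=np.hypot(*d);a=r/f
    q=T[:3,:3]@np.r_[d/r*np.sin(a),np.cos(a)];return T[:3,3]+q*(z-T[2,3])/q[2]
E
python3 - <<'E'
from h import *
print(wproj(289,206,.065), wproj(288,323,.047), wproj(127,280,.028),wproj(150,293,.028))
E
```

```text
[0.53362559 0.19787374 0.065     ] [0.5549242  0.08057239 0.047     ] [0.39080994 0.07957535 0.028     ] [0.41628945 0.07040341 0.028     ]
```

```bash
python3 - <<'E'
from h import *
for n,d,pts in(('top',np.load('top0.npy'),[(299,221),(299,205),(200,270),(249,231)]),('scene',np.load('scene0.npy'),[(300,220),(302,217),(200+358/4,150+320/4),(180,310),(300,240)])):
  c=camera_model(n);f=210/np.tan(np.radians(c['vertical_fov'])/2);T=np.array(c['cam_to_world'])
  for u,v in pts:
    z=d[int(v),int(u)];print(n,u,v,(T@[(u-c['cx'])/f*z,(v-c['cy'])/f*z,z,1])[:3].round(4))
p,d=snapshot('wrist');print(np.array(camera_model('wrist')['cam_to_world']).round(3),camera_model('wrist')['vertical_fov'],d[206,289],d[323,288],d[300,300],d[60,300])
print('scene hub top',proj('scene',302,217.5,.047),'post',proj('scene',200+358/4,150+318/4,.065))
E
```

```text
top 299 221 [0.5558 0.0649 0.0485]
top 299 205 [0.5962 0.0624 0.0307]
top 200 270 [0.4461 0.305  0.0014]
top 249 231 [0.5333 0.1815 0.0664]
scene 300 220 [0.5549 0.0775 0.0445]
scene 302 217 [0.556  0.0619 0.0479]
scene 289.5 230.0 [0.532  0.1921 0.0647]
scene 180 310 [ 0.6152  0.5149 -0.0015]
scene 300 240 [0.5114 0.1699 0.0318]
[[ 0.984  0.171  0.06   0.518]
 [ 0.181 -0.929 -0.322  0.27 ]
 [ 0.     0.328 -0.945  0.284]
 [ 0.     0.     0.     1.   ]] 65.70646984690485 0.25178966 0.29002866 0.29708278 0.25768298
scene hub top [0.5552439  0.06338122 0.047     ] post [0.53306759 0.19004239 0.065     ]
```

```bash
python3 -m creep '[{"delta_pos":[3,0,10],"yaw":0},{"delta_pos":[3,0,25],"yaw":0},{"delta_pos":[3,0,40],"yaw":0},{"delta_pos":[3,0,50],"yaw":0},{"delta_pos":[3,0,58],"yaw":0}]' && python3 -m creep '[{"delta_pos":[0,0,8],"yaw":0},{"delta_pos":[0,0,16],"yaw":0},{"delta_pos":[0,0,24],"yaw":0},{"delta_pos":[0,0,32],"yaw":0},{"delta_pos":[0,0,38],"yaw":0}]'
python3 - <<'E'
from h import *
import cv2
p,d=snapshot('wrist');a=p[150:350,160:420,::-1]
q,d=snapshot('scene');b=q[170:280,220:363,::-1]
cv2.imwrite('pics/w2.png',np.hstack([cv2.resize(a,(400,308)),cv2.resize(b,(400,308))]))
E
```

```text
time: 2.33
eef_pos: [0.5326, 0.1887, 0.0821]
tcp_rot: [-2.013, -2.411, 0.001]
force: [0.2, -0.8, 1.0]
opening: 0.499
grip_force: 0.0
time: 2.75
eef_pos: [0.533, 0.1886, 0.0445]
tcp_rot: [-2.014, -2.411, 0.0]
force: [-1.6, 0.1, -0.5]
opening: 0.501
grip_force: 0.0
```

View pics/w2.png

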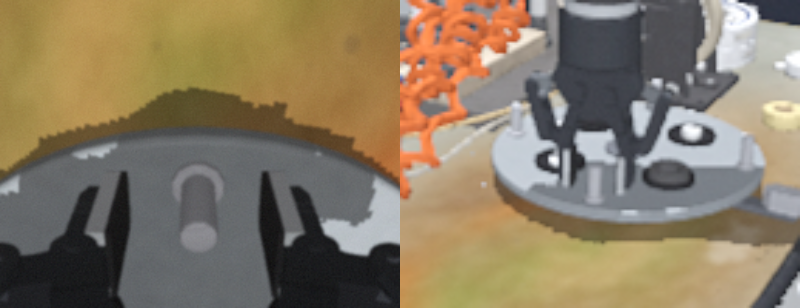

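```bash
python3 -m creep '[{"delta_pos":[4,0,1],"yaw":0},{"delta_pos":[4,0,1],"yaw":0},{"delta_pos":[4,0,1],"yaw":0}]' -0.4 && python3 -m creep '[{"delta_pos":[0,-2.2,0],"yaw":-1},{"delta_pos":[-0.1,-4.4,0],"yaw":-2},{"delta_pos":[-0.2,-6.6,0],"yaw":-3},{"delta_pos":[-0.3,-8.9,0],"yaw":-4},{"delta_pos":[-0.5,-11.1,0],"yaw":-5}]' && python3 -m creep '[{"delta_pos":[0,-2.2,0],"yaw":-1},{"delta_pos":[-0.1,-4.4,0],"yaw":-2},{"delta_pos":[-0.2,-6.6,0],"yaw":-3},{"delta_pos":[-0.3,-8.9,0],"yaw":-4},{"delta_pos":[-0.5,-11.1,0],"yaw":-5}]' && python3 -m creep '[{"delta_pos":[-0.1,-4.4,0],"yaw":-2},{"delta_pos":[-0.3,-8.9,0],"yaw":-4},{"delta_pos":[-0.7,-13.3,0],"yaw":-6},{"delta_pos":[-1.2,-17.7,0],"yaw":-8},{"delta_pos":[-1.9,-22.1,0],"yaw":-10}]'
python3 - <<'E'
from h import *
import cv2
p,d=snapshot('wrist');a=p[150:350,160:420,::-1]
q,d=snapshot('scene');b=q[170:280,220:363,::-1]
cv2.imwrite('pics/w3.png',np.hstack([cv2.resize(a,(400,308)),cv2.resize(b,(400,308))]))
E
```

```text
time: 3.1
eef_pos: [0.5328, 0.193, 0.0448]
tcp_rot: [2.013, 2.411, 0.001]
force: [0.7, -0.2, 0.6]
opening: 0.298
grip_force: 0.0
time: 3.52
eef_pos: [0.5218, 0.1902, 0.0446]
tcp_rot: [1.904, 2.498, 0.001]
force: [1.6, 0.9, -0.5]
opening: 0.3
grip_force: 0.5
time: 3.93
eef_pos: [0.5109, 0.1867, 0.0444]
tcp_rot: [1.794, 2.579, 0.0]
force: [0.2, -0.4, 1.3]
opening: 0.302
grip_force: 0.5
time: 4.35
eef_pos: [0.4907, 0.1772, 0.0443]
tcp_rot: [1.561, 2.726, 0.0]
force: [1.7, -0.4, 0.6]
opening: 0.299
grip_force: 0.5
```

View pics/w3.png

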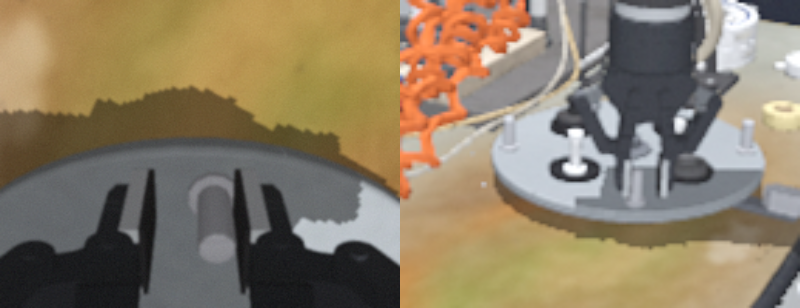

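```bash
python3 -m creep '[{"delta_pos":[-0.1,-4.4,0],"yaw":-2},{"delta_pos":[-0.3,-8.9,0],"yaw":-4},{"delta_pos":[-0.7,-13.3,0],"yaw":-6},{"delta_pos":[-1.2,-17.7,0],"yaw":-8},{"delta_pos":[-1.9,-22.1,0],"yaw":-10}]' && python3 -m creep '[{"delta_pos":[-0.1,-4.4,0],"yaw":-2},{"delta_pos":[-0.3,-8.9,0],"yaw":-4},{"delta_pos":[-0.7,-13.3,0],"yaw":-6},{"delta_pos":[-1.2,-17.7,0],"yaw":-8},{"delta_pos":[-1.9,-22.1,0],"yaw":-10}]' && python3 -m creep '[{"delta_pos":[-0.1,-4.4,0],"yaw":-2},{"delta_pos":[-0.3,-8.9,0],"yaw":-4},{"delta_pos":[-0.7,-13.3,0],"yaw":-6},{"delta_pos":[-1.2,-17.7,0],"yaw":-8},{"delta_pos":[-1.9,-22.1,0],"yaw":-10}]' && python3 -m creep '[{"delta_pos":[-0.1,-4.4,0],"yaw":-2},{"delta_pos":[-0.3,-8.9,0],"yaw":-4},{"delta_pos":[-0.7,-13.3,0],"yaw":-6},{"delta_pos":[-1.2,-17.7,0],"yaw":-8},{"delta_pos":[-1.9,-22.1,0],"yaw":-10}]' && python3 -m creep '[{"delta_pos":[-0.1,-4.4,0],"yaw":-2},{"delta_pos":[-0.3,-8.9,0],"yaw":-4},{"delta_pos":[-0.7,-13.3,0],"yaw":-6},{"delta_pos":[-1.2,-17.7,0],"yaw":-8},{"delta_pos":[-1.9,-22.1,0],"yaw":-10}]'
```

```text
time: 4.87
eef_pos: [0.4729, 0.1647, 0.0443]
tcp_rot: [-1.319, -2.851, -0.001]
force: [0.7, 1.5, 0.2]
opening: 0.302
grip_force: 0.5
time: 5.28
eef_pos: [0.4571, 0.149, 0.0443]
tcp_rot: [-1.066, -2.955, -0.001]
force: [0.7, 0.3, 0.3]
opening: 0.301
grip_force: 0.6
time: 5.7
eef_pos: [0.4442, 0.1309, 0.0443]
tcp_rot: [-0.804, -3.036, -0.001]
force: [0.9, 1.4, 0.9]
opening: 0.3
grip_force: 0.6
time: 6.12
eef_pos: [0.4347, 0.1108, 0.0442]
tcp_rot: [-0.536, -3.094, -0.002]
force: [-0.5, 1.5, 1.2]
opening: 0.297
grip_force: 0.6
time: 6.53
eef_pos: [0.4288, 0.0893, 0.0442]
tcp_rot: [-0.264, -3.129, -0.002]
force: [-1.1, 2.4, -0.9]
opening: 0.299
grip_force: 0.6
```

```bash
python3 -m creep '[{"delta_pos":[-0.1,-4.4,0],"yaw":-2},{"delta_pos":[-0.3,-8.9,0],"yaw":-4},{"delta_pos":[-0.7,-13.3,0],"yaw":-6},{"delta_pos":[-1.2,-17.7,0],"yaw":-8},{"delta_pos":[-1.9,-22.1,0],"yaw":-10}]' && python3 -m creep '[{"delta_pos":[-0.1,-4.4,0],"yaw":-2},{"delta_pos":[-0.3,-8.9,0],"yaw":-4},{"delta_pos":[-0.7,-13.3,0],"yaw":-6},{"delta_pos":[-1.2,-17.7,0],"yaw":-8},{"delta_pos":[-1.9,-22.1,0],"yaw":-10}]' && python3 -m creep '[{"delta_pos":[-0.1,-4.4,0],"yaw":-2},{"delta_pos":[-0.3,-8.9,0],"yaw":-4},{"delta_pos":[-0.7,-13.3,0],"yaw":-6},{"delta_pos":[-1.2,-17.7,0],"yaw":-8},{"delta_pos":[-1.9,-22.1,0],"yaw":-10}]' && python3 -m creep '[{"delta_pos":[-0.1,-4.4,0],"yaw":-2},{"delta_pos":[-0.3,-8.9,0],"yaw":-4},{"delta_pos":[-0.7,-13.3,0],"yaw":-6},{"delta_pos":[-1.2,-17.7,0],"yaw":-8},{"delta_pos":[-1.9,-22.1,0],"yaw":-10}]' && python3 -m creep '[{"delta_pos":[-0.1,-3.3,0],"yaw":-1.5},{"delta_pos":[-0.2,-6.6,0],"yaw":-3},{"delta_pos":[-0.3,-8.9,0],"yaw":-4},{"delta_pos":[-0.5,-11.1,0],"yaw":-5},{"delta_pos":[-0.5,-12.2,0],"yaw":-5.5}]'
python3 - <<'E'
from h import *
import cv2
p,d=snapshot('top');cv2.imwrite('pics/t4.png',cv2.resize(p[150:310,220:420,::-1],(750,600),interpolation=2))
q,d=snapshot('wrist');cv2.imwrite('pics/w4.png',q[:,:,::-1])
E
```

```text
time: 6.95
eef_pos: [0.4267, 0.0671, 0.0441]
tcp_rot: [0.009, -3.14, -0.002]
force: [-0.9, 0.9, 0.1]
opening: 0.302
grip_force: 0.6
time: 7.37
eef_pos: [0.4284, 0.045, 0.044]
tcp_rot: [0.283, -3.127, -0.002]
force: [-1.1, 0.8, 0.2]
opening: 0.3
grip_force: 0.6
time: 7.78
eef_pos: [0.434, 0.0236, 0.0439]
tcp_rot: [0.554, -3.09, -0.002]
force: [-1.5, 0.9, 0.0]
opening: 0.299
grip_force: 0.6
time: 8.2
eef_pos: [0.4433, 0.0034, 0.0438]
tcp_rot: [0.821, -3.029, -0.002]
force: [-1.9, 0.9, 0.7]
opening: 0.301
grip_force: 0.6
time: 8.62
eef_pos: [0.451, -0.0071, 0.044]
tcp_rot: [0.965, -2.989, -0.001]
force: [-0.4, 0.5, -0.0]
opening: 0.302
grip_force: 0.5
```

View pics/t4.png

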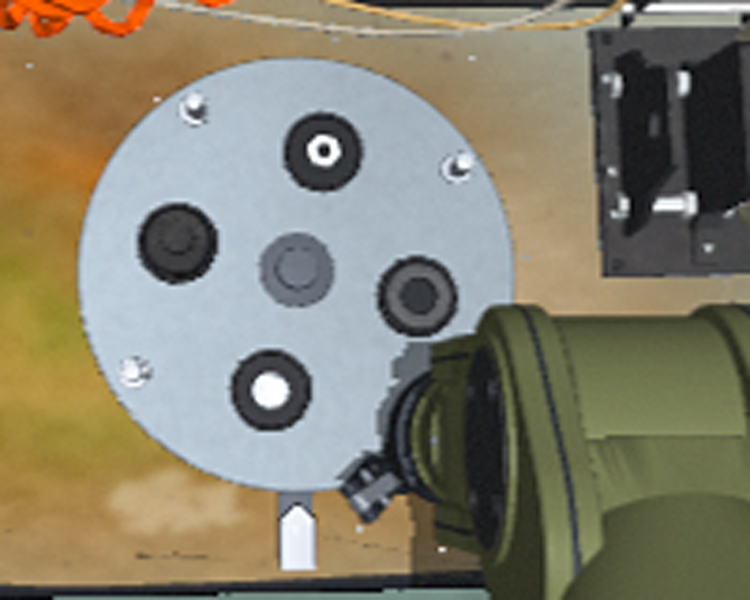

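```bash
python3 - <<'E'
from h import *
w=lambda u,v,z:proj('top',220+u/3.75,150+v/3.75,z)[:2]
a,b,c,d=[w(u,v,.035) for u,v in((271,390),(323,152),(178,243),(417,296))]
C=np.mean([a,b,c,d],0);print(C,[np.hypot(*(p-C)).round(4) for p in(a,b,c,d)])
ang=lambda v:np.degrees(np.arctan2(v[1],v[0]))
print('cup',ang(a-b),ang(c-d)+90,'stud head',ang(w(269,389,.072)-C))
for v in(506,568):
  t=w(297.5,v,.028);print('ptr',t,ang(t-C),np.hypot(*(t-C)))
E
```

```text
[0.55492966 0.06327979] [np.float64(0.0779), np.float64(0.0777), np.float64(0.0777), np.float64(0.0777)]
cup 166.07607073622685 166.2404057923614 stud head 163.798818982627
ptr [0.40661102 0.06697297] 178.57361465330564 0.14836462171150483
ptr [0.36844766 0.06808563] 178.52375396486343 0.18654391965945247
```

```bash
python3 -m creep '[{"delta_pos":[0,-2.2,0],"yaw":-1},{"delta_pos":[-0.1,-4.4,0],"yaw":-2},{"delta_pos":[-0.3,-8.9,0],"yaw":-4},{"delta_pos":[-0.7,-13.3,0],"yaw":-6},{"delta_pos":[-1,-16.6,0],"yaw":-7.5}]' && python3 -m creep '[{"delta_pos":[0,-3.3,0],"yaw":-1.5},{"delta_pos":[-0.2,-6.6,0],"yaw":-3},{"delta_pos":[-0.3,-8.9,0],"yaw":-4},{"delta_pos":[-0.5,-11.1,0],"yaw":-5},{"delta_pos":[-0.6,-12.2,0],"yaw":-5.5}]' && python3 -m creep '[{"delta_pos":[0,0,0],"yaw":0},{"delta_pos":[0,0,0],"yaw":0}]'
python3 - <<'E'
from h import *
import cv2
p,d=snapshot('top');cv2.imwrite('pics/t5.png',cv2.resize(p[150:310,220:420,::-1],(750,600),interpolation=2))
E
```

```text
time: 9.13
eef_pos: [0.462, -0.0202, 0.0443]
tcp_rot: [1.161, -2.919, 0.0]
force: [-0.4, 0.9, 0.3]
opening: 0.302
grip_force: 0.5
time: 9.55
eef_pos: [0.471, -0.0286, 0.0443]
tcp_rot: [1.298, -2.861, 0.0]
force: [-1.6, 0.1, -1.0]
opening: 0.299
grip_force: 0.5
time: 9.72
eef_pos: [0.4713, -0.0284, 0.0444]
tcp_rot: [-1.296, 2.861, -0.001]
force: [0.3, 0.5, 0.1]
opening: 0.3
grip_force: 0.0
```

View pics/t5.png

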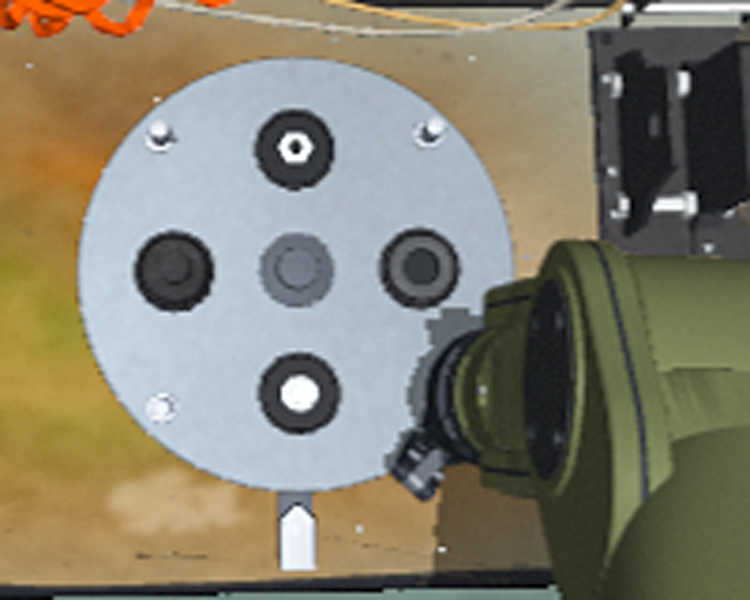

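The stud cup (299,392) now lines up with the hub (297,270) and the pointer tip (297,505). Next I free the fingers and lift straight up.

```bash
python3 -m creep '[{"delta_pos":[0,1,0],"yaw":0},{"delta_pos":[0,2,0],"yaw":0},{"delta_pos":[0,2,0],"yaw":0}]' -0.2 && python3 -m creep '[{"delta_pos":[0,0,-6],"yaw":0},{"delta_pos":[0,0,-16],"yaw":0},{"delta_pos":[0,0,-30],"yaw":0},{"delta_pos":[0,0,-45],"yaw":0},{"delta_pos":[0,0,-60],"yaw":0}]' && python3 -m creep '[{"delta_pos":[0,0,-15],"yaw":0},{"delta_pos":[0,0,-30],"yaw":0},{"delta_pos":[0,0,-40],"yaw":0},{"delta_pos":[0,0,-40],"yaw":0},{"delta_pos":[0,0,-40],"yaw":0}]'
python3 - <<'E'
from h import *
import cv2
p,d=snapshot('top');cv2.imwrite('pics/t6.png',p[:,:,::-1])
E
```

```text
time: 10.02
eef_pos: [0.4691, -0.0269, 0.0444]
tcp_rot: [-1.297, 2.861, -0.0]
force: [-0.7, -0.9, -0.8]
opening: 0.399
grip_force: 0.0
time: 10.43
eef_pos: [0.4691, -0.027, 0.1052]
tcp_rot: [1.297, -2.861, -0.0]
force: [-0.6, -0.4, 0.1]
opening: 0.402
grip_force: 0.0
time: 10.85
eef_pos: [0.4698, -0.027, 0.145]
tcp_rot: [-1.296, 2.86, -0.001]
force: [0.2, -0.9, 0.4]
opening: 0.398
grip_force: 0.0
```

View pics/t6.png

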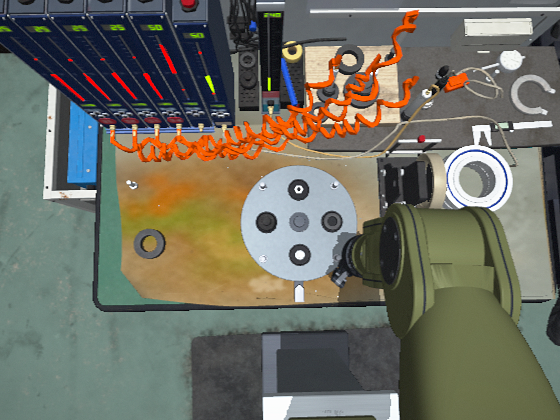

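The stud (300,255) is still in line with the pointer (299,290). The ring and bolt have not moved, and the gripper is clear.

```bash
python3 -c "
from workcell import *
print(hand_in())"
```

```text
the job is handed in; nothing more can be done
None
```

I turned the carousel about 123° counter-clockwise by one post, so the stud's cup now stands at the pointer, within about 2 mm in the last pictures. The parts looked upright and the gripper was lifted clear; the tape roll was hidden behind the arm at the end, so I didn't see it again. The job was handed in at about 11 s, and no verdict came back.

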